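# Unlock and run the gauge head up to its stop

### The arm

A 6-joint arm with a two-finger parallel gripper is mounted at the origin on the work surface. World frame = base frame: x ahead of the robot, y to its left, z up, the work surface at z = 0. Lengths are in mm, angles in rad, forces in N, time in s.
With the tool pointing down it reaches from about 275 to 1000 mm from the base axis. Payload 8.4 kg.
Tool frame: the origin (TCP) lies on the mounting face of the last link; the fingertips stand 173 mm ahead of it and the grasp point (between the pads) lies 155 mm ahead of it; z points along the fingers, y is the line along which they close (so a half turn about z gives the same grasp; the last joint's range is limited). The gripper opens to 85 mm and grips with 20 to 120 N. Pads are 22 mm wide; open, the fingers measure 114 mm over their backs; the gripper's body (76 mm by 85 mm) begins 54 mm behind the grasp point. The pads swing forward as they close: fully open they stand 13 mm farther back than shut.
Start: joints at [-1.106, 0.353, 1.633, -0, 1.155, -0.002], TCP at [281.269, -558.137, 404.681] pointing down, gripper open.
Joint ranges: [-2.63, 2.63], [-0.92, 2.1], [0.06, 2.66], [-1.3, 4.44], [0, 2.69], [-3.02, 3.02]. Speed limits (rad/s): [2.22, 2.22, 2.79, 3.14, 3.14, 3.14].

### API

Orientations are given as [roll, pitch, yaw] about the fixed x, y, z axes, in that order (R = Rz(yaw) Ry(pitch) Rx(roll)).
In Python, from rig import r gives the robot as it stands.
- The arm moves only by the tool apply_moves, never from a script. Its argument "deltas" is a list of rows, each an object with "claw": the gripper command: -1 is fully open, 1 is shut, values between are in proportion; "delta_pos": the shift along the tool's x, y, z in cm, a list of three; "yaw": the turn about the tool's z in rad. In form: [{"claw": claw, "delta_pos": [tx, ty, tz], "yaw": yaw}, ...]. A call has 1 to 8 rows; each row shifts and turns the commanded pose from where the row before left it, along the tool's axes as they then stand; what a row does not reach is not made up. A row lasts 1/8 s, in which the tool goes at most 62.5 mm and 10.7 degrees, less where a joint would pass 70% of its speed; a pose out of reach is approached as far as the arm can. A call with a gripper value outside its range is refused whole. The fingers move at their own pace and stop on an object; "grip_force" is the grip in N (left out, the last holds). Time passes only in rows, so rows that do not move let the fingers close. It gives the time, the measured TCP pose, the force, the opening and the grip force at its end, in the units of the state.
- r.sense(): the state, without advancing time (a new reading comes with each control period).
- r.grab_frame(name): name is "scene" or "top"; returns a dict with "img" (400x640x3 uint8, blue, green, red), "z_map" (400x640 float32, mm along the optical axis (not along the pixel's ray), 0 where there is no reading), "fx", "fy", "cx", "cy" (pixels), "eye" and "rotation" of the camera in the world. Camera axes: x right, y up, looking along -z (the intrinsics and any distortion apply to the point x, -y, -z); pixel columns grow to the right and rows downward; lengths in mm; the calibration is good to about 2 mm. A picture is of the moment at which its call begins.
- r.sign_off(): hands the job in; it is judged then, once.
The state is a dict: "clock": time; "qpos": joint angles; "qvel": joint speeds; "joint_efforts": joint torques, N m; "eef_pos": TCP position; "tcp_rot": TCP orientation; "contact_force": force on the tool from outside, world axes, zero at the start; "wrist_torque": the same for the moment, N m; "opening": opening from 0.0 (shut) to 1.0 (fully open); "grasp_force": force on a finger pad.
Only numpy, scipy, OpenCV 4.12 (cv2) and the standard library are available. Lean on these libraries where they do the work, as an engineer would, in place of code of your own. Each camera call takes 0.05 s, during which the arm holds its last target. There are 200 camera calls.

### The job

On the bearing gauge, push the red lock button down with the fingertips and, keeping it held down all the way, slide the blue measuring head along its rail until it rests against the brass end stop of the green work nest; then let the button spring back up so that the head is locked there, and move clear. Only press and push: do not let the button up while the head is on its way, do not shove the clamped nest along, and leave the loose bearings and other things where they lie.

Things in the scene. Friction and masses are not known exactly. Their poses are not given: they have to be found in the camera images.
- gauge: Bearing gauge, fixed: grey bed 260 (x) x 440 (y) x 16 mm thick with a dark rail 50 mm wide along y, rail top 42 mm above the table, blue end plates 56 mm high. Origin at the centre of the bed's underside, on the table; +y is the sliding direction, from the measuring head towards the work nest; x across the rail, z up.
- head (a joint): Position (m) of the blue measuring head on the rail, grows towards the nest, which ends its travel 70 to 170 mm from the start. 0 at the start, where it is locked; unlocked it slides with 1.5 N and stays where left. Saddle 110 x 110 mm, flat top 64 mm above the table; on its nest side an aluminium block 64 mm wide, 30 mm high, with a 52 mm dial on it (its top 108 mm above the table).
- head_front (a point): Middle of the head's front face (towards the nest), 53 mm above the table, 73 mm along the gauge's +y from the button's centre. Axes parallel to the gauge's.
- lock (a joint): Red lock button (m): 0 up, head locked; 0.008 fully down, where it meets a hard stop. Springs back up when released. About 5 N starts it moving, about 8 N holds it fully down. The lock is off from about 3 mm down; count it as held down beyond half its travel, 4 mm. Let up at the stop, it locks the head there; with the button up the head cannot enter the last 23 mm.
- lock_top (a point): Centre of the top of the red lock button, a flat cap 35 mm across riding on the head; 78 mm above the table when up, 70 mm when fully down (saddle top 64 mm). The block's upright face, good to push on, is 40 mm along +y from it and reaches 94 mm above the table; the dial on top does not overhang it. Fingers pressing it drag the head along by friction whichever way they move: let go straight upwards.
- nest (a joint): Setting (m) of the green work nest on the rail, 0 to 0.10, grows along the gauge's +y. It is clamped and gives way only above about 90 N. Green saddle 100 x 90 mm with a bearing on it, 90 mm above the table at the top.
- nest_stop (a point): Centre of the end face of the brass stop pin, 14 mm across, that sticks out 20 mm from the nest towards the head, 53 mm above the table. The head is home when its front face (point head_front) meets this point. Axes parallel to the gauge's.
- ring_a: Bystander: single loose bearing, 62 mm across, 16 mm high, lying on the near strip of the gauge bed beside the rail; origin at the centre of its underside.
- ring_b: Bystander: two loose bearings stacked as one piece, 62 mm across, 32 mm high, on the far strip of the gauge bed beside the rail; origin at the centre of the underside.
- ring_c: Bystander: three small bearings stacked as one piece, 50 mm across, 48 mm high, on the table to the left; origin at the centre of the underside.
- carton: Bystander: cardboard carton 90 x 120 x 45 mm on the table to the right; origin at the centre of its underside.
- driver: Bystander: screwdriver lying on the table to the right.
- oil: Bystander: small closed bottle, 50 mm across, 120 mm high, on the table to the left; origin at the centre of its underside.
- master: Bystander: brass master disc, 68 mm across, 22 mm high, on the table to the left; origin at the centre of its underside.

How it is judged (in metres and radians):
On the way, in this order (a step that is already met when the one before it is completed fails the run):
1. the lock button is held down while the head is still short of its stop (value of joint lock above 0.004 m and not (y of nest_stop in the frame of head_front below 0.02 m)), for 0.1 s.
2. the head is against the stop with the lock button still held down (value of joint lock above 0.004 m and y of nest_stop in the frame of head_front below 0.002 m), for 0.1 s.
At the end, for the whole second after the job is handed in: The head's front face is within 2 mm of the stop pin's end, the lock button is back up (less than 1.5 mm down), the head is still, the nest has shifted less than 5 mm and each loose bystander less than 15 mm from its start (y of nest_stop in the frame of head_front below 0.002 m and value of joint lock below 0.0015 m and velocity of joint head between -0.005 and 0.005 m/s and distance of nest_stop from where it was at the start of the episode below 0.005 m and distance of each of ring_a, ring_b, ring_c, carton, driver, oil, master from where it was at the start of the episode below 0.015 m); the robot touches nothing.
It fails at once if the lock button comes up (less than 1 mm down) while the head is on its way, over 10 mm from its start and over 5 mm short of the stop (value of joint lock below 0.001 m and distance of head_front from where it was at the start of the episode above 0.01 m and y of nest_stop in the frame of head_front above 0.005 m).
It fails at once if the clamped nest is shoved along by 5 mm or more (distance of nest_stop from where it was at the start of the episode above 0.005 m).
It fails at once if a loose bystander is lifted, carried or shoved by 15 mm or more (distance of any of ring_a, ring_b, ring_c, carton, driver, oil, master from where it was at the start of the episode above 0.015 m).
It also fails if it takes over 38 s, if anything falls off the work surface, if the arm or the gripper's body presses on something with over 40 N, if the wrist force passes 120 N, or if a joint passes its speed limit or range.

## Working session

There is one attempt and no reset: what is moved stays moved. The work goes in short steps, Python scripts to look and compute and a tool call to move; the robot and the scene stay as the last step left them, time stands still between calls to the robot, and variables do not carry over. Pictures are saved under pics/ and viewed, at most 10 in all, crops included, and the job is handed in when it is done.

Besides the shell and the picture viewer there is one more tool, called after "Emit:" as a command line: name --argument value ..., lists and objects as JSON in quotes. apply_moves: Moves the arm, as the interface text tells. Its arguments: {"type":"object","properties":{"deltas":{"type":"array"},"grip_force":{"type":"number"}},"required":["deltas"]}

```bash
mkdir -p pics; ls
cat > h.py <<'E'
import numpy as np, cv2
from rig import r
def pts(f):
    z=f["z_map"]; v,u=np.mgrid[:400,:640]
    c=np.stack([(u-f["cx"])/f["fx"]*z,-(v-f["cy"])/f["fy"]*z,-z],-1)
    return c@np.array(f["rotation"]).T+np.array(f["eye"])
E
python3 - <<'E'
from h import *
for n in ("scene","top"):
    f=r.grab_frame(n); cv2.imwrite(f"pics/{n}0.png",f["img"]); np.savez(f"{n}0.npz",**f)
    print(n,f["fx"],f["fy"],f["cx"],f["cy"],f["eye"],f["rotation"],[k for k in f])
print(r.sense())
E
```

```text
pics
scene 481.84646936684413 481.84646936684413 321.50114807118143 205.24914464878105 [1495.56747981  560.53622428  941.8481383 ] [0.89706871 0.00407412 2.06694587] ['img', 'z_map', 'fx', 'fy', 'cx', 'cy', 'eye', 'rotation']
top 442.19533556853395 442.19533556853395 324.1471161028104 202.76185628722948 [ 463.56784956   32.42976741 1399.32817758] [ 0.04878494 -0.02224741 -1.56749865] ['img', 'z_map', 'fx', 'fy', 'cx', 'cy', 'eye', 'rotation']
{'clock': 0.1, 'qpos': array([-1.10641048e+00,  3.53577009e-01,  1.63403974e+00,  3.13825963e-05,
        1.15521159e+00, -2.41648558e-03]), 'qvel': array([ 0.00121265, -0.00202196, -0.00159832,  0.00117311, -0.00012619,
       -0.0005912 ]), 'joint_efforts': array([ 1.31086745e-04, -6.06355762e+01, -3.42821360e+01,  3.61680247e-05,
        3.93782029e-03,  3.55304769e-05]), 'eef_pos': array([ 281.17393634, -557.95153153,  404.0463707 ]), 'tcp_rot': array([-3.14035704e+00, -3.16815685e-05,  4.66789621e-01]), 'contact_force': array([-0.00167417, -0.29252324,  0.48644419]), 'wrist_torque': array([ 0.02487347, -0.02399128, -0.01415319]), 'grasp_force': 0.0, 'opening': 1.0011066655883714}
```

View pics/top0.png

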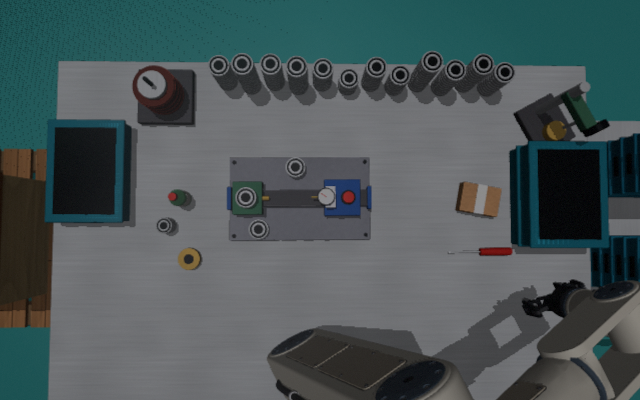

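View pics/scene0.png

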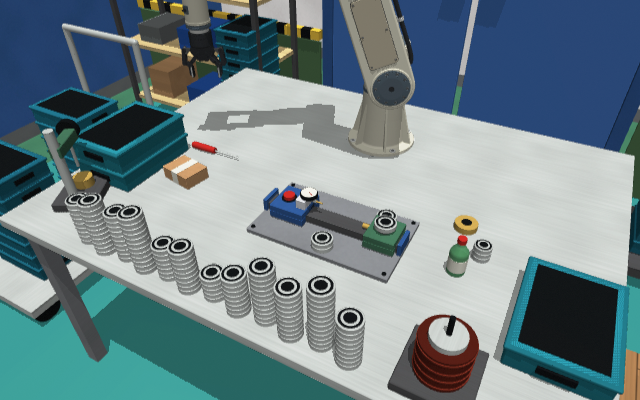

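The top view shows the red button at (348,198), the dial at (326,197) and the brass pin around (266,198). The gauge's +y runs left in the image, which is roughly world +y. The scene view shows the button at (289,197) with clear access from above.

```bash
cat > h.py <<'E'
import numpy as np, cv2
from scipy.spatial.transform import Rotation as Ro
from rig import r
def rays(f,uv):
    uv=np.atleast_2d(uv).astype(float)
    c=np.stack([(uv[:,0]-f["cx"])/f["fx"],-(uv[:,1]-f["cy"])/f["fy"],-np.ones(len(uv))],-1)
    return Ro.from_euler("xyz",f["rotation"]).apply(c)
def plane(f,uv,z):
    d=rays(f,uv); return f["eye"]+d*((z-f["eye"][2])/d[:,2])[:,None]
def depth(f,uv):
    uv=np.atleast_2d(uv); z=f["z_map"][uv[:,1].astype(int),uv[:,0].astype(int)]
    return f["eye"]+rays(f,uv)*z[:,None]
def cross(f,a,g,b):
    d,e=rays(f,a)[0],rays(g,b)[0]
    s=np.linalg.lstsq(np.stack([d,-e],1),g["eye"]-f["eye"],rcond=None)[0]
    p,q=f["eye"]+s[0]*d,g["eye"]+s[1]*e
    return (p+q)/2,np.linalg.norm(p-q)
def mask(f,lo,hi,box):
    m=cv2.inRange(cv2.cvtColor(f["img"],cv2.COLOR_BGR2HSV),lo,hi); o=np.zeros_like(m)
    u0,v0,u1,v1=box; o[v0:v1,u0:u1]=m[v0:v1,u0:u1]; return o
def uv(m): return np.argwhere(m)[:,::-1]
E
python3 - <<'E'
from h import *
t=dict(np.load("top0.npz")); s=dict(np.load("scene0.npz"))
mt=mask(t,(0,120,90),(8,255,255),(335,185,362,212)); ms=mask(s,(0,120,90),(8,255,255),(275,185,300,210))
a,b=uv(mt),uv(ms); print("btn px",a.mean(0),len(a),b.mean(0),len(b))
print("plane78",plane(t,a.mean(0),78),plane(s,b.mean(0),78)); print("two-view",cross(t,a.mean(0),s,b.mean(0)))
print("depth",np.median(depth(t,a),0),np.median(depth(s,b),0))
br=mask(t,(12,90,60),(35,255,255),(255,185,280,210)); p=uv(br); print("brass",p.tolist())
q=depth(t,p); print(q.round(0).tolist())
# bed outline
P=depth(t,uv(np.full((400,640),255,np.uint8)*0+1)); 
hsv=cv2.cvtColor(t["img"],cv2.COLOR_BGR2HSV); g=cv2.inRange(hsv,(0,0,60),(180,80,125)); o=np.zeros_like(g); o[148:250,220:380]=g[148:250,220:380]
o=cv2.morphologyEx(o,cv2.MORPH_CLOSE,np.ones((25,25))); c=max(cv2.findContours(o,0,2)[0],key=cv2.contourArea)
box=cv2.boxPoints(cv2.minAreaRect(c)); W=plane(t,box,16); print("bed",W.round(1),[np.linalg.norm(W[i]-W[i-1]).round(1) for i in range(4)])
# blue head
hb=mask(t,(105,120,50),(130,255,255),(318,170,364,225)); print("blue box",cv2.boundingRect(hb), plane(t,cv2.boxPoints(cv2.minAreaRect(uv(hb).astype(np.float32))),64).round(1))
for n,f,bx in(("t",t,(215,150,385,250)),("s",s,(240,175,430,290))):
    u0,v0,u1,v1=bx; cv2.imwrite(f"pics/crop_{n}.png",cv2.resize(f["img"][v0:v1,u0:u1],None,fx=4,fy=4,interpolation=cv2.INTER_CUBIC))
E
```

```text
btn px [348.13541667 196.48958333] 96 [288.69411765 195.49411765] 85
plane78 [[547.33514172 -68.6328654   78.        ]] [[550.72512649 -64.95926706  78.        ]]
two-view (array([547.17801415, -68.22568353,  74.48916371]), np.float64(1.5428224639357822))
depth [547.29090025 -68.41862039  77.73915968] [548.85282374 -66.67100548  76.20954189]
brass [[262, 196], [263, 196], [264, 196], [265, 196], [266, 196], [267, 196], [268, 196], [262, 197], [263, 197], [264, 197], [265, 197], [266, 197], [267, 197], [268, 197], [262, 198], [263, 198], [264, 198], [265, 198], [266, 198], [267, 198], [268, 198], [262, 199], [263, 199], [264, 199], [265, 199], [266, 199], [267, 199], [268, 199]]
[[549.0, 191.0, 61.0], [549.0, 188.0, 56.0], [549.0, 185.0, 58.0], [549.0, 182.0, 62.0], [549.0, 179.0, 59.0], [549.0, 176.0, 57.0], [549.0, 173.0, 59.0], [546.0, 191.0, 61.0], [546.0, 189.0, 55.0], [546.0, 185.0, 57.0], [546.0, 182.0, 58.0], [546.0, 179.0, 58.0], [546.0, 176.0, 63.0], [546.0, 173.0, 58.0], [543.0, 191.0, 60.0], [543.0, 188.0, 63.0], [543.0, 185.0, 58.0], [542.0, 181.0, 65.0], [543.0, 179.0, 62.0], [543.0, 176.0, 57.0], [543.0, 173.0, 60.0], [540.0, 191.0, 58.0], [540.0, 188.0, 58.0], [540.0, 186.0, 53.0], [540.0, 182.0, 60.0], [540.0, 179.0, 55.0], [540.0, 176.0, 59.0], [540.0, 173.0, 56.0]]
bed [[ 386.3  324.4   16. ]
 [ 701.7  329.1   16. ]
 [ 705.3 -171.    16. ]
 [ 387.3 -170.1   16. ]] [np.float64(494.5), np.float64(315.5), np.float64(500.0), np.float64(318.0)]
blue box (324, 180, 36, 36) [[ 598.     3.6   64. ]
 [ 598.6 -102.7   64. ]
 [ 492.3 -102.7   64. ]
 [ 491.9    3.3   64. ]]
```

View pics/crop_t.png

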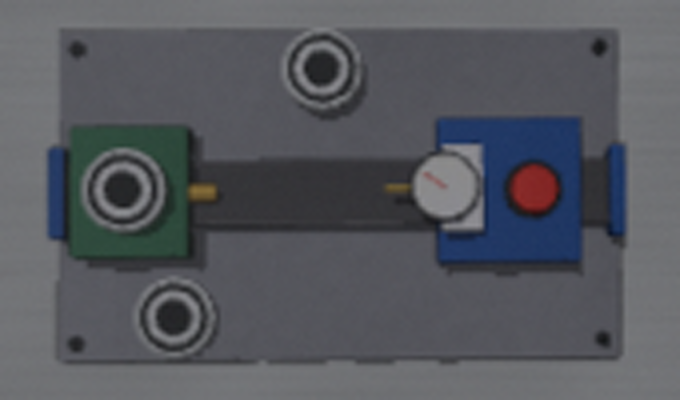

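The button is at about (547, -68, 78), which matches the stated height. The front face is at y≈5 and the pin end at y≈171, so the travel is about 166 mm and the gauge yaw is about 0. I'll turn the tool to yaw 0 with the fingers shut and move over the button.

Emit:
apply_moves --deltas '[{"claw": 1,"delta_pos": [0,0,0],"yaw": 0.156},{"claw": 1,"delta_pos": [0,0,0],"yaw": 0.156},{"claw": 1,"delta_pos": [0,0,0],"yaw": 0.155},{"claw": 1,"delta_pos": [2.2,-4.2,0],"yaw": 0},{"claw": 1,"delta_pos": [2.2,-4.2,0],"yaw": 0},{"claw": 1,"delta_pos": [2.2,-4.2,0],"yaw": 0},{"claw": 1,"delta_pos": [2.2,-4.2,0],"yaw": 0},{"claw": 1,"delta_pos": [2.2,-4.2,0],"yaw": 0}]' --grip_force 60

```text
clock: 1.1
eef_pos: [391.7, -346.7, 404.5]
tcp_rot: [-3.141, 0.0, -0.0]
contact_force: [-0.2, -0.5, 0.3]
opening: 0.001
grasp_force: 0.0
```

Emit:
apply_moves --deltas '[{"claw": 1,"delta_pos": [2.2,-4.1,0],"yaw": 0},{"claw": 1,"delta_pos": [2.2,-4.1,0],"yaw": 0},{"claw": 1,"delta_pos": [2.2,-4.1,1],"yaw": 0},{"claw": 1,"delta_pos": [2.2,-4.1,2],"yaw": 0},{"claw": 1,"delta_pos": [2.2,-4.1,2],"yaw": 0},{"claw": 1,"delta_pos": [2.2,-4.1,2],"yaw": 0},{"claw": 1,"delta_pos": [2.2,-4.1,2],"yaw": 0},{"claw": 1,"delta_pos": [0,0,2],"yaw": 0}]'

```text
clock: 2.1
eef_pos: [546.5, -58.6, 293.8]
tcp_rot: [-3.141, -0.001, 0.003]
contact_force: [-1.0, 0.5, 0.5]
opening: 0.0
grasp_force: 0.0
```

Run:
```python
from h import *
f=r.grab_frame("scene"); np.savez("scene1.npz",**f); g=r.grab_frame("top"); np.savez("top1.npz",**g)
cv2.imwrite("pics/s1.png",cv2.resize(f["img"][90:290,220:440],None,fx=3,fy=3))
print(r.sense()["eef_pos"],r.sense()["contact_force"])
```

```text
[544.56368601 -60.27943008 292.43768359] [-0.99612908 -0.08118643  0.023115  ]
```

View pics/s1.png

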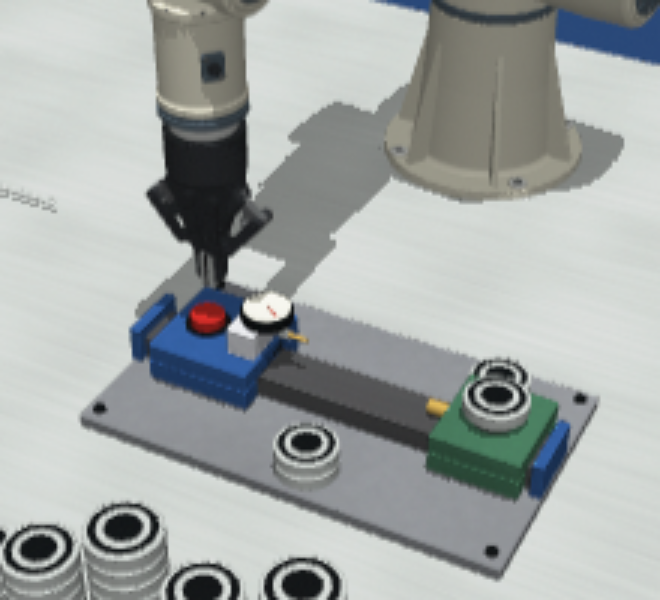

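The fingers are over the button side of the head. I'll check from depth whether the knuckles clear the dial.

Run:
```python
from h import *
f=dict(np.load("scene1.npz")); g=np.argwhere(f["z_map"]>0)[:,::-1]; P=depth(f,g)
e=r.sense()["eef_pos"]; m=(abs(P[:,0]-e[0])<60)&(abs(P[:,1]-e[1])<90)&(P[:,2]>112); P=P[m]; print(e,len(P),P[:,2].min())
for a in range(0,110,10):
    k=P[(P[:,2]>=112+a)&(P[:,2]<122+a)]
    if len(k): print(112+a,np.round(k.min(0)-e,0),np.round(k.max(0)-e,0),len(k))
```

```text
[544.56368601 -60.27943008 292.43768359] 5927 122.17935685171267
122 [  -6.  -11. -170.] [  15.   14. -161.] 19
132 [  -4.  -13. -160.] [  16.   16. -150.] 31
142 [  -6.  -13. -150.] [  16.   16. -141.] 32
152 [   2.   -9. -140.] [  18.   18. -132.] 21
162 [ -10.  -36. -130.] [  19.   34. -120.] 52
172 [ -10.  -41. -120.] [  19.   42. -111.] 76
182 [ -13.  -47. -110.] [  20.   48. -101.] 79
192 [  -4.  -60. -100.] [ 23.  55. -91.] 83
202 [-13. -59. -90.] [ 22.  63. -80.] 112
212 [ -9. -57. -80.] [ 24.  62. -71.] 115
```

Emit:
apply_moves --deltas '[{"claw": 1,"delta_pos": [0.2,0.3,1.2],"yaw": 0},{"claw": 1,"delta_pos": [0,0,1.2],"yaw": 0},{"claw": 1,"delta_pos": [0,0,1.2],"yaw": 0},{"claw": 1,"delta_pos": [0,0,0.4],"yaw": 0},{"claw": 1,"delta_pos": [0,0,0],"yaw": 0}]'

```text
clock: 2.82
eef_pos: [547.3, -64.3, 254.4]
tcp_rot: [-3.142, 0.001, -0.0]
contact_force: [-0.5, 0.0, 0.2]
opening: 0.001
grasp_force: 0.0
```

Emit:
apply_moves --deltas '[{"claw": 1,"delta_pos": [0,0,0.3],"yaw": 0},{"claw": 1,"delta_pos": [0,0,0.3],"yaw": 0},{"claw": 1,"delta_pos": [0,0,0.2],"yaw": 0},{"claw": 1,"delta_pos": [0,0,0],"yaw": 0}]'

```text
clock: 3.32
eef_pos: [547.7, -64.2, 247.1]
tcp_rot: [3.141, -0.001, -0.0]
contact_force: [-1.4, -0.1, 7.1]
opening: 0.001
grasp_force: 3.1
```

Emit:
apply_moves --deltas '[{"claw": 1,"delta_pos": [0,0,0.2],"yaw": 0},{"claw": 1,"delta_pos": [0,0,0.2],"yaw": 0},{"claw": 1,"delta_pos": [0,0,0],"yaw": 0}]'

```text
clock: 3.7
eef_pos: [547.7, -64.2, 243.4]
tcp_rot: [3.141, -0.001, -0.0]
contact_force: [-2.2, 0.2, 8.3]
opening: -0.002
grasp_force: 4.2
```

Emit:
apply_moves --deltas '[{"claw": 1,"delta_pos": [0,0,0.1],"yaw": 0},{"claw": 1,"delta_pos": [0,0,0.05],"yaw": 0},{"claw": 1,"delta_pos": [0,0,0],"yaw": 0}]'

```text
clock: 4.08
eef_pos: [547.7, -64.2, 243.2]
tcp_rot: [3.141, -0.001, -0.0]
contact_force: [-6.6, 1.3, 24.6]
opening: 0.001
grasp_force: 12.3
```

The button is on its hard stop at about 25 N, so I'll slide.

Emit:
apply_moves --deltas '[{"claw": 1,"delta_pos": [0,-0.4,0],"yaw": 0},{"claw": 1,"delta_pos": [0,-0.6,0],"yaw": 0},{"claw": 1,"delta_pos": [0,-0.6,0],"yaw": 0},{"claw": 1,"delta_pos": [0,-0.6,0],"yaw": 0},{"claw": 1,"delta_pos": [0,-0.6,0],"yaw": 0},{"claw": 1,"delta_pos": [0,-0.6,0],"yaw": 0},{"claw": 1,"delta_pos": [0,-0.6,0],"yaw": 0}]'

```text
clock: 4.95
eef_pos: [547.5, -24.2, 243.2]
tcp_rot: [3.141, -0.001, 0.0]
contact_force: [-7.5, -2.1, 26.1]
opening: -0.001
grasp_force: 13.0
```

```bash
cat > look.py <<'E'
import sys; from h import *
f=r.grab_frame("scene"); cv2.imwrite(f"pics/{sys.argv[1]}.png",cv2.resize(f["img"][90:290,220:440],None,fx=3,fy=3))
m=mask(f,(105,120,50),(130,255,255),(262,150,430,290)); 
t=r.grab_frame("top"); b=mask(t,(105,120,50),(130,255,255),(237,150,364,240)); q=uv(b); q=q[(q[:,1]>183)&(q[:,1]<212)]
print("head blue y (top view, z64)",plane(t,[[q[:,0].min()-.5,197],[q[:,0].max()+.5,197]],64)[:,1] if len(q) else None)
p=depth(f,uv(m)); p=p[(p[:,2]>58)&(p[:,2]<68)&(p[:,0]>480)&(p[:,0]<610)]
if len(p): print("scene blue top y", np.percentile(p[:,1],[1,99]))
print(r.sense()["eef_pos"],r.sense()["contact_force"])
E
python3 look.py s2
```

```text
head blue y (top view, z64) [ 17.05245799 -64.74307223]
scene blue top y [-65.24922882 291.5665528 ]
[547.47864396 -23.72921498 243.20302318] [-7.70034456  0.81656326 25.73853637]
```

View pics/s2.png

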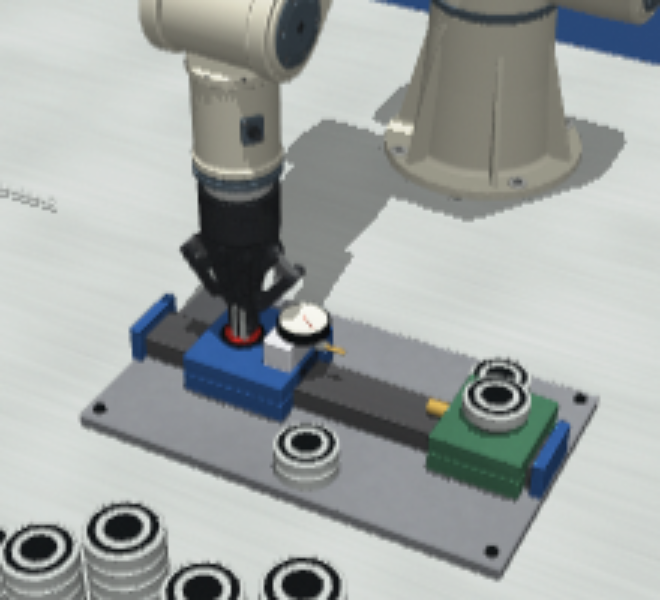

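The head rides along without slipping: its rear edge moved from y≈-103 to -65. I'll continue.

Emit:
apply_moves --deltas '[{"claw": 1,"delta_pos": [0,-0.6,0],"yaw": 0},{"claw": 1,"delta_pos": [0,-0.6,0],"yaw": 0},{"claw": 1,"delta_pos": [0,-0.6,0],"yaw": 0},{"claw": 1,"delta_pos": [0,-0.6,0],"yaw": 0},{"claw": 1,"delta_pos": [0,-0.6,0],"yaw": 0},{"claw": 1,"delta_pos": [0,-0.6,0],"yaw": 0},{"claw": 1,"delta_pos": [0,-0.6,0],"yaw": 0},{"claw": 1,"delta_pos": [0,-0.6,0],"yaw": 0}]'

```text
clock: 6.05
eef_pos: [547.2, 23.9, 243.2]
tcp_rot: [3.141, 0.0, -0.0]
contact_force: [-9.5, -1.4, 27.0]
opening: -0.003
grasp_force: 13.8
```

Emit:
apply_moves --deltas '[{"claw": 1,"delta_pos": [0,-0.6,0],"yaw": 0},{"claw": 1,"delta_pos": [0,-0.6,0],"yaw": 0},{"claw": 1,"delta_pos": [0,-0.6,0],"yaw": 0},{"claw": 1,"delta_pos": [0,-0.6,0],"yaw": 0},{"claw": 1,"delta_pos": [0,-0.6,0],"yaw": 0},{"claw": 1,"delta_pos": [0,-0.6,0],"yaw": 0},{"claw": 1,"delta_pos": [0,-0.6,0],"yaw": 0},{"claw": 1,"delta_pos": [0,-0.6,0],"yaw": 0}]'

```text
clock: 7.05
eef_pos: [546.9, 71.9, 243.2]
tcp_rot: [3.141, 0.001, -0.0]
contact_force: [-11.4, -2.0, 29.2]
opening: 0.002
grasp_force: 14.5
```

```bash
python3 look.py s3
```

```text
head blue y (top view, z64) [134.80931882  32.17535507]
scene blue top y [ 31.27468971 289.84654088]
[546.87973651  72.42560169 243.16457383] [-11.04456094   1.4168365   28.71051784]
```

View pics/s3.png

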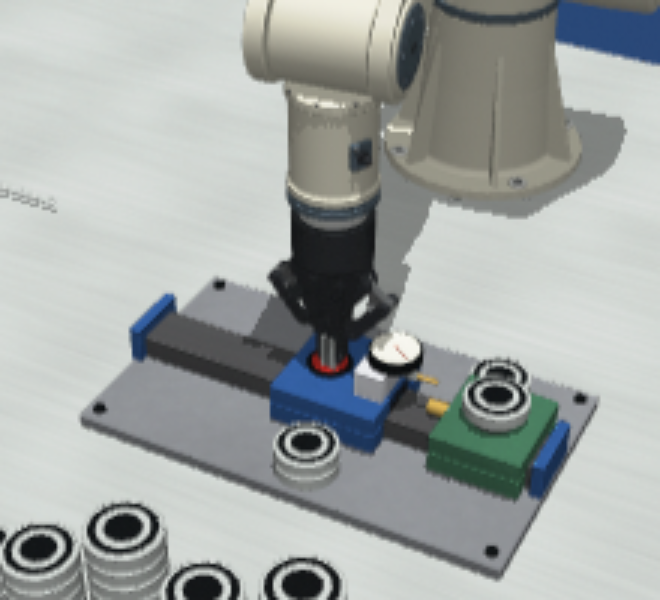

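Head still on the button, about 30 mm short of the stop. I'll ease the lateral force a little and approach slowly.

Emit:
apply_moves --deltas '[{"claw": 1,"delta_pos": [-0.03,-0.4,0],"yaw": 0},{"claw": 1,"delta_pos": [-0.03,-0.4,0],"yaw": 0},{"claw": 1,"delta_pos": [-0.03,-0.4,0],"yaw": 0},{"claw": 1,"delta_pos": [-0.03,-0.4,0],"yaw": 0},{"claw": 1,"delta_pos": [-0.03,-0.4,0],"yaw": 0},{"claw": 1,"delta_pos": [0,-0.3,0],"yaw": 0},{"claw": 1,"delta_pos": [0,-0.2,0],"yaw": 0}]'

```text
clock: 8.02
eef_pos: [546.2, 97.0, 243.2]
tcp_rot: [-3.141, -0.001, 0.0]
contact_force: [-7.7, -1.4, 24.5]
opening: -0.0
grasp_force: 12.3
```

Emit:
apply_moves --deltas '[{"claw": 1,"delta_pos": [0,-0.15,0],"yaw": 0},{"claw": 1,"delta_pos": [0,-0.15,0],"yaw": 0}]'

```text
clock: 8.28
eef_pos: [546.2, 99.9, 243.2]
tcp_rot: [-3.141, -0.001, -0.0]
contact_force: [-7.7, -1.4, 24.3]
opening: -0.001
grasp_force: 12.3
```

Emit:
apply_moves --deltas '[{"claw": 1,"delta_pos": [0,-0.1,0],"yaw": 0},{"claw": 1,"delta_pos": [0,-0.1,0],"yaw": 0}]'

```text
clock: 8.52
eef_pos: [546.1, 101.9, 243.2]
tcp_rot: [-3.141, -0.001, -0.0]
contact_force: [-7.2, -1.1, 25.5]
opening: -0.003
grasp_force: 12.3
```

Emit:
apply_moves --deltas '[{"claw": 1,"delta_pos": [0,-0.1,0],"yaw": 0},{"claw": 1,"delta_pos": [0,-0.1,0],"yaw": 0}]'

```text
clock: 8.78
eef_pos: [546.1, 103.7, 243.2]
tcp_rot: [3.141, -0.001, 0.0]
contact_force: [-6.4, -6.6, 25.3]
opening: -0.0
grasp_force: 12.5
```

Fy is rising to -6.6 N, so the head has met the stop. A small extra push, a hold, then a look.

Emit:
apply_moves --deltas '[{"claw": 1,"delta_pos": [0,-0.05,0],"yaw": 0},{"claw": 1,"delta_pos": [0,-0.05,0],"yaw": 0},{"claw": 1,"delta_pos": [0,0,0],"yaw": 0}]'

```text
clock: 9.15
eef_pos: [546.1, 104.1, 243.2]
tcp_rot: [3.14, -0.001, 0.001]
contact_force: [-6.6, -8.9, 25.5]
opening: 0.0
grasp_force: 12.7
```

```bash
python3 look.py s4
```

```text
head blue y (top view, z64) [170.94930528  62.39830079]
scene blue top y [ 63.16023884 171.43328466]
[546.16306696 104.0445203  243.21472242] [-6.29340397 -8.92424087 25.93136882]
```

View pics/s4.png

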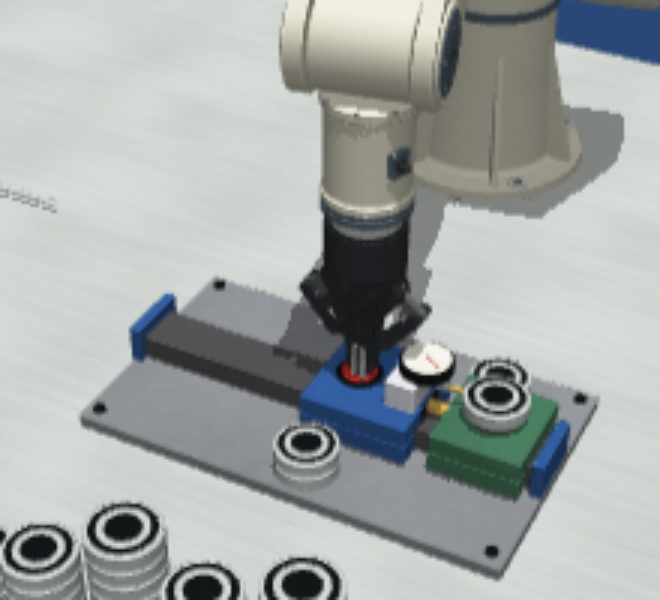

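The front face is at y≈171, equal to the pin end, and the pin touches the head. I'll release straight up.

Emit:
apply_moves --deltas '[{"claw": 1,"delta_pos": [0,0,-0.3],"yaw": 0},{"claw": 1,"delta_pos": [0,0,-0.5],"yaw": 0},{"claw": 1,"delta_pos": [0,0,-1],"yaw": 0},{"claw": 1,"delta_pos": [0,0,-3],"yaw": 0},{"claw": 1,"delta_pos": [0,0,-5],"yaw": 0},{"claw": 1,"delta_pos": [0,0,-5],"yaw": 0},{"claw": 1,"delta_pos": [0,0,0],"yaw": 0},{"claw": 1,"delta_pos": [0,0,0],"yaw": 0}]'

```text
clock: 10.25
eef_pos: [545.5, 104.9, 389.0]
tcp_rot: [-3.141, 0.0, -0.0]
contact_force: [0.4, -0.2, -0.7]
opening: 0.001
grasp_force: 0.0
```

```bash
python3 look.py s5
python3 - <<'E'
from h import *
f=r.grab_frame("scene"); b=uv(mask(f,(0,120,90),(8,255,255),(320,190,370,240))); print("button",np.median(depth(f,b),0),len(b))
E
```

```text
head blue y (top view, z64) [170.94930528  62.39830079]
scene blue top y [ 62.99931514 171.40412686]
[545.35876558 104.78095472 387.86834716] [-0.484497   -0.35593632  0.13300267]
button [546.3378248  100.92182947  76.07258555] 96
```

View pics/s5.png

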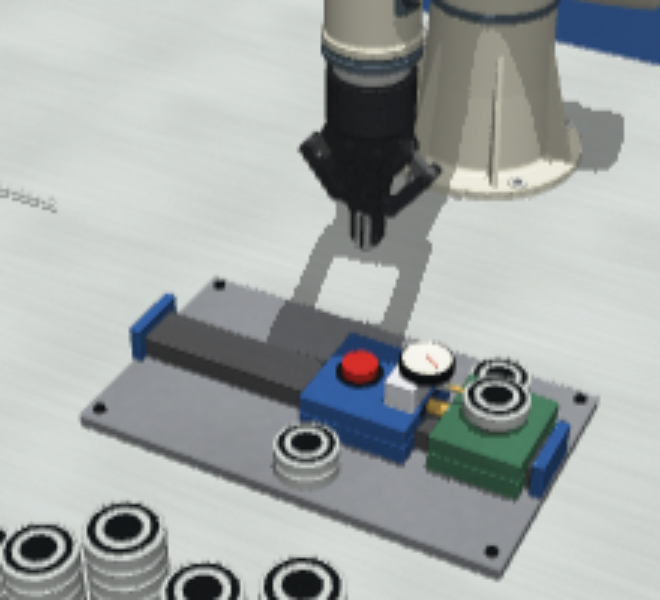

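The button is back up (same measured height as at the start, 76 mm in this view), the head is at the stop and the arm is clear.

```bash
python3 -c "
from rig import r
print(r.sign_off())"
```

```text
the job is handed in; nothing more can be done
None
```

The job is handed in: the head is locked against the brass stop with the button back up and the arm clear; the button stayed fully pressed during the slide, and the hand-in gave no verdict.

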